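Find the complete valve cartridge by weight and hold it up to the camera

TASK

The two valve cartridges in the tray look alike, but one still has its steel piston inside and the other only a light plastic plug: lift each in turn well clear of the tray, hold it still a moment to feel its weight, and stand whichever you do not keep back upright in the tray, without dropping it. Then take the heavier one and hold it upright in front of the bench camera for its record picture, centred on the lens and about 15 cm from the glass; finish while holding it there, still, in the gripper alone. Leave the camera and the other things on the bench as they are.

Things in the scene. Friction and masses are not known exactly. Their poses are not given: they have to be found in the camera images.
- valve_a_mid (a point): Steel valve cartridge with black seal rings, round, loose, standing upright on its flange in the tray, 80 mm tall: flange 52 mm diameter up to 10 mm, straight 40 mm barrel from there to 64 mm up, 28 mm nipple on top. Closed, and outside just like the other. One of the two weighs about 0.44 kg, the other about 0.69 kg, at least 1.6 N apart. This point: its centre, on the axis 40 mm above the underside; z up the cartridge.
- valve_b_mid (a point): Steel valve cartridge with black seal rings, round, loose, standing upright on its flange in the tray, 80 mm tall: flange 52 mm diameter up to 10 mm, straight 40 mm barrel from there to 64 mm up, 28 mm nipple on top. Closed, and outside just like the other. One of the two weighs about 0.44 kg, the other about 0.69 kg, at least 1.6 N apart. This point: its centre, on the axis 40 mm above the underside; z up the cartridge.
- tray: Low open blue steel tray, fixed, 200 mm (its x) by 300 mm (its y), rim 20 mm high, floor and walls 4 mm thick. Origin: centre of its underside, on the bench. The cartridges stand towards its two y ends, at least 130 mm apart and with their axes at least 50 mm from the walls; a brass ring lies between them.
- lens (a point): Centre of the bench camera's front glass. Black camera with a 42 mm lens barrel and a 92 mm ring light 12 mm behind the glass, clamped tight on a steel column 320 mm tall, 145 mm behind the glass. It looks level along this point's -x; y is sideways, z up. A part is shown 150 mm along -x from here. Height, place and heading differ from run to run.
- stand: The camera's stand, fixed: grey base plate 170 by 150 by 14 mm with the column. Origin: underside of the base plate, 70 mm behind the lens glass.
- seat_ring_mid (a point): Brass seat ring lying flat in the tray between the cartridges, 50 mm diameter, 14 mm high; this point is its centre. Leave it.
- grease_tin_mid (a point): Grease tin standing on the bench, 68 mm diameter, 75 mm tall; this point is its centre. Leave it.
- bonnet_mid (a point): Brass valve bonnet, a stepped round casting 68 mm diameter, 58 mm tall, standing on the bench; this point is its centre. Leave it.
- spanner: Steel spanner, 150 mm long, lying flat on the bench; its x axis runs along it. Leave it.
Mind the look-alikes: they are no part of the job. What is shaped like the part that bears valve_a_mid but purple is not meant.

How it is judged:
By the outcome, as a careful person would: the job done as asked, in the order asked, and still so for the second after the job is handed in, while the arm keeps its last pose, push and grip.
It also fails if it takes over 72 s, if anything falls off the work surface, if the arm or the gripper's body presses on something with over 40 N, if the wrist force passes 120 N, or if a joint passes its speed limit or range.

ROBOT

A 6-joint arm with a two-finger parallel gripper is mounted at the origin on the work surface. World frame = base frame: x ahead of the robot, y to its left, z up, the work surface at z = 0. Lengths are in m, angles in rad, forces in N, time in s.
With the tool pointing down it reaches from about 0.35 to 0.85 m from the base axis. Payload 8.1 kg.
Tool frame: the origin (TCP) lies at the very end of the fingers, on their centre line; the grasp point (between the pads) lies 19 mm behind it (robot.grip_depth is the distance from the TCP to the grasp point, in m); z points along the fingers, y is the line along which they close (so a half turn about z gives the same grasp; the last joint's range is limited). The gripper opens to 93 mm and grips with 3 to 60 N. Pads are 15 mm wide; open, the fingers measure 128 mm over their backs; the gripper's body (75 mm by 188 mm) begins 65 mm behind the grasp point.
Start: joints at [1.022, 0.13, 1.488, -0, 1.523, -0.085], TCP at [0.268, 0.537, 0.198] pointing down, gripper open.
Joint ranges: [-2.96, 2.96], [-0.89, 2.26], [0.02, 2.5], [-1.34, 4.48], [0, 2.73], [-2.66, 2.66]. Speed limits (rad/s): [2.39, 2.39, 2.79, 3.14, 3.14, 3.14].

INTERFACE

Orientations are given as a rotation vector (axis times angle).
In Python, from plant import robot gives the robot as it stands. The module is installed in compiled form; this text tells all that it offers.
- The arm moves only by the shell command python3 -m jog 'ROWS' [FORCE]. ROWS is JSON, a list that holds one entry, the list of rows, each a list of 7 numbers: the turn, a rotation vector about the tool's x, y, z in degrees, then the shift along the tool's x, y, z in cm, then the finger opening in cm, from 0 to 9.3. A call has 1 to 5 rows; each row shifts and turns the commanded pose from where the row before left it, along the tool's axes as they then stand; what a row does not reach is not made up. A row lasts 1/12 s, in which the tool goes at most 41.7 mm and 7.16 degrees, less where a joint would pass 70% of its speed; a pose out of reach is approached as far as the arm can. A call is refused whole if a number of a shift passes 4.17 or a number of a turn 7.16, either way. A call with a gripper value outside its range is refused whole. The fingers move at their own pace and stop on an object; FORCE is the grip in N (left out, the last holds). Time passes only in rows, so rows that do not move let the fingers close. It gives the time, the measured TCP pose, the force and the opening at its end, in the units of the state.
- robot.read_state(): the state, without advancing time (a new reading comes with each control period).
- robot.read_camera(name): name is "scene" or "top" or "wrist"; returns a dict with "img" (384x512x3 uint8, red, green, blue), "fx", "fy", "cx", "cy" (pixels), "extrinsics" (4x4, takes a point from camera to world coordinates). Camera axes: x right, y up, looking along -z (the intrinsics and any distortion apply to the point x, -y, -z); pixel columns grow to the right and rows downward; lengths in m; the calibration is good to about 2 mm. A picture is of the moment at which its call begins. There is no depth.
- robot.close_job(): hands the job in, once; it reports no verdict.
Trained networks look in a picture, given as the dict that the camera call returned (one of the last four; its "shot" number tells which), for a name from the list of things; names that differ only in an ending like _2 or _b are one class to them, and where a whole thing is asked for, a point or a joint stands for the part that bears it (a point fixed in the world has none). Each returns a list of dicts, best first, with "confidence" (0 to 1); they miss things now and then, are a little off and sometimes report something else, mostly with a low value. They report only what shows in the picture. A call takes as long as a camera call. They do not tell look-alikes from the thing itself.
- robot.masks_of(picture, label): "pixels" (384x512 bool, what is visible of it) and "point" ([column, row] in pixels, amid what is visible of it).
- robot.pinpoint(picture, label): "point" ([column, row] in pixels: a listed point, or the origin of a listed thing).
The state is a dict: "t": time; "q": joint angles; "dq": joint speeds; "joint_torque": joint torques, N m; "tool_pos": TCP position; "orientation": TCP orientation; "force": force on the tool from outside, world axes, zero at the start; "wrist_torque": the same for the moment, N m; "opening": finger opening in m.
Only numpy, scipy, OpenCV 4.12 (cv2) and the standard library are available. Lean on these libraries where they do the work, as an engineer would, in place of code of your own. Each camera call takes 0.05 s, during which the arm holds its last target. There are 200 camera calls.

## Working session

There is one attempt and no reset: what is moved stays moved. The work goes in short steps, Python scripts to look and compute and a shell command to move; the robot and the scene stay as the last step left them, time stands still between calls to the robot, and variables do not carry over. Pictures are saved under pics/ and viewed, on a budget of 10 in all, crops included, one or two more only if the job needs it, and the job is handed in when it is done.

```bash
mkdir -p pics; cat > h.py <<'E'
import numpy as np, cv2
from scipy.spatial.transform import Rotation as R
from plant import robot
def ray(p,uv):
    E=np.array(p["extrinsics"]); d=np.array([(uv[0]-p["cx"])/p["fx"],-(uv[1]-p["cy"])/p["fy"],-1.])
    d=E[:3,:3]@d; return E[:3,3],d/np.linalg.norm(d)
def atz(p,uv,z):
    o,d=ray(p,uv); return o+d*(z-o[2])/d[2]
def proj(p,X):
    E=np.array(p["extrinsics"]); c=E[:3,:3].T@(np.array(X)-E[:3,3]); return [p["cx"]-p["fx"]*c[0]/c[2],p["cy"]+p["fy"]*c[1]/c[2]]
def tri(rs):
    A=0;b=0
    for o,d in rs:
        M=np.eye(3)-np.outer(d,d);A=A+M;b=b+M@o
    return np.linalg.solve(A,b)
def save(p,n): cv2.imwrite(f"pics/{n}.png",p["img"][:,:,::-1])
E
python3 - <<'E'
from h import *
np.set_printoptions(precision=3,suppress=True)
s=robot.read_state();print(s)
P={}
for c in("scene","top"):
    p=robot.read_camera(c);save(p,c);print(c,[p[k] for k in("fx","cx","cy")],[k for k in p],np.array(p["extrinsics"]))
    for l,z in dict(valve_a_mid=.044,tray=0,lens=.2,stand=0,seat_ring_mid=.011,grease_tin_mid=.037,bonnet_mid=.029,spanner=0).items():
        for r in robot.pinpoint(p,l)[:4]: print(l,np.array(r["point"]),round(r["confidence"],2),atz(p,r["point"],z))
a=cv2.imread("pics/scene.png");b=cv2.imread("pics/top.png");cv2.imwrite("pics/both.png",np.hstack([a,b])[:, :])
E
```

```text
{'t': 0.0, 'q': array([ 1.022,  0.131,  1.489, -0.   ,  1.523, -0.085]), 'dq': array([ 0.001,  0.   , -0.003, -0.001, -0.001,  0.   ]), 'joint_torque': array([ -0.   , -55.985, -49.174,   0.077,   0.036,  -0.   ]), 'tool_pos': array([0.268, 0.536, 0.197]), 'orientation': array([-0.722, -3.057,  0.003]), 'force': array([-0.264, -0.112, -0.68 ]), 'wrist_torque': array([-0.003, -0.01 , -0.019]), 'opening': 0.092548879447429}
scene [471.43664850686747, 250.5408567854672, 188.36977287206167] ['img', 'fx', 'fy', 'cx', 'cy', 'extrinsics', 'shot'] [[ 0.048 -0.675  0.736  1.484]
 [ 0.999  0.036 -0.032  0.088]
 [-0.005  0.737  0.676  0.973]
 [ 0.     0.     0.     1.   ]]
valve_a_mid [134.2 210.7] 0.78 [ 0.547 -0.195  0.044]
valve_a_mid [133.2 255. ] 0.61 [ 0.706 -0.176  0.044]
tray [165.9 217.5] 0.96 [ 0.535 -0.114  0.   ]
lens [354.7 141.4] 0.97 [0.469 0.417 0.2  ]
stand [362.6 200.6] 0.77 [0.496 0.464 0.   ]
seat_ring_mid [170.9 200.4] 0.54 [ 0.476 -0.102  0.011]
grease_tin_mid [271.9 265.4] 0.67 [0.751 0.172 0.037]
bonnet_mid [273.8 179.4] 0.95 [0.42  0.205 0.029]
bonnet_mid [170.4 200.9] 
[... 294 characters left out ...]
     0.     0.     1.   ]]
valve_a_mid [367.4 208.4] 0.79 [ 0.55  -0.205  0.044]
tray [328.6 222.3] 0.87 [ 0.532 -0.114  0.   ]
lens [ 97.3 242. ] 0.94 [0.519 0.408 0.2  ]
stand [ 97.3 266.4] 0.69 [0.485 0.473 0.   ]
seat_ring_mid [364.6 209.4] 0.59 [ 0.553 -0.208  0.011]
seat_ring_mid [331.3 243.7] 0.53 [ 0.477 -0.111  0.011]
seat_ring_mid [326.3 124.4] 0.41 [ 0.788 -0.144  0.011]
seat_ring_mid [204.2 274.9] 0.3 [0.435 0.21  0.011]
grease_tin_mid [207.8 146.2] 0.68 [0.753 0.17  0.037]
grease_tin_mid [330.4 240.7] 0.38 [ 0.482 -0.105  0.037]
bonnet_mid [203.9 276. ] 0.91 [0.432 0.21  0.029]
bonnet_mid [305.1 223.8] 0.37 [ 0.531 -0.05   0.029]
spanner [324.9 126.8] 0.82 [ 0.786 -0.142  0.   ]
```

View pics/scene.png

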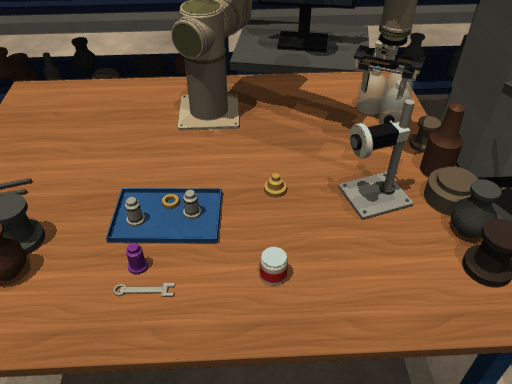

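View pics/top.png

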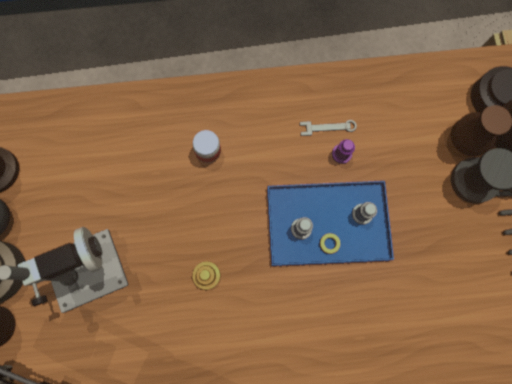

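The scene picture shows the steel valves at (134,211) and (191,204), with the ring at (171,200). The purple decoy is at (136,259), the bonnet at (275,184), the tin at (273,266), and the camera's lens face near (355,141). In the top picture the valves are at (365,212) and (302,228), and the camera looks towards image right and slightly up.

```bash
python3 - <<'E'
from h import *
np.set_printoptions(precision=3,suppress=True)
P={c:robot.read_camera(c) for c in("scene","top")}
M={c:[(r["point"],round(r["confidence"],2)) for r in robot.masks_of(P[c],"valve_a_mid")] for c in P};print(M)
L=[];S=[]
for c in P:
    L.append(ray(P[c],robot.pinpoint(P[c],"lens")[0]["point"]))
    S.append(ray(P[c],robot.pinpoint(P[c],"stand")[0]["point"]))
l=tri(L);s=tri(S);print("lens",l,"stand",s,(l-s)[:2],np.linalg.norm((l-s)[:2]))
print([np.linalg.norm(np.cross(d,l-o)) for o,d in L])
for m,n in(((134.5,211),(365,212)),((191.5,204),(302,228))):
    print("valve",tri([ray(P["scene"],m),ray(P["top"],n)]),atz(P["scene"],m,.044),atz(P["top"],n,.044))
for c in P:
  for r in robot.masks_of(P[c],"stand")[:1]:
    m=r["pixels"].astype(np.uint8);k=cv2.findContours(m,0,2)[0];k=max(k,key=cv2.contourArea)
    a=cv2.approxPolyDP(k,4,True)[:,0];print(c,[(tuple(x),atz(P[c],x,.014)[:2].round(3)) for x in a])
st=robot.read_state();print(R.from_rotvec(st["orientation"]).as_matrix())
E
```

```text
{'scene': [([135.9, 261.1], 0.81), ([162.5, 218.7], 0.56)], 'top': [([344.1, 150.6], 0.82), ([365.8, 211.2], 0.67)]}Traceback (most recent call last):
  File "<stdin>", line 7, in <module>
IndexError: list index out of range
```

```bash
cat >> h.py <<'E'
def best(c,l,n=3):
    u=[]
    for _ in range(n+3):
        r=robot.pinpoint(robot.read_camera(c),l)
        if r: u.append(r[0]["point"])
        if len(u)==n: break
    return np.median(np.array(u),0)
E
python3 - <<'E'
from h import *
np.set_printoptions(precision=3,suppress=True)
P={c:robot.read_camera(c) for c in("scene","top")}
u={(c,n):best(c,n) for c in P for n in("lens","stand")};print(u)
l,s=[tri([ray(P[c],u[c,n]) for c in P]) for n in("lens","stand")]
print("lens",l,"stand",s,[atz(P[c],u[c,"stand"],0)[:2] for c in P],(l-s)[:2],np.linalg.norm((l-s)[:2]))
print([np.linalg.norm(np.cross(d,l-o)) for o,d in [ray(P[c],u[c,"lens"]) for c in P]])
for m,n in(((134.5,211),(365,212)),((191.5,204),(302,228))):
    print("valve",tri([ray(P["scene"],m),ray(P["top"],n)]),atz(P["scene"],m,.044),atz(P["top"],n,.044))
P={c:robot.read_camera(c) for c in("scene","top")}
for c in P:
  for r in robot.masks_of(P[c],"stand")[:1]:
    m=r["pixels"].astype(np.uint8);k=cv2.findContours(m,0,2)[0];k=max(k,key=cv2.contourArea)
    a=cv2.approxPolyDP(k,4,True)[:,0];print(c,[(tuple(x.tolist()),atz(P[c],x,.014)[:2].round(3)) for x in a])
st=robot.read_state();print(R.from_rotvec(st["orientation"]).as_matrix(),st["t"])
E
```

```text
{('scene', 'lens'): array([352.5, 142.9]), ('scene', 'stand'): array([365.3, 199.2]), ('top', 'lens'): array([ 99.8, 243.7]), ('top', 'stand'): array([ 99.5, 265.1])}
lens [0.511 0.397 0.227] stand [ 0.488  0.471 -0.003] [array([0.49 , 0.473]), array([0.487, 0.467])] [ 0.024 -0.075] 0.07822754967783653
[np.float64(0.001301603869779746), np.float64(0.0013016038697796044)]
valve [ 0.543 -0.197  0.039] [ 0.548 -0.194  0.044] [ 0.542 -0.198  0.044]
valve [ 0.521 -0.039  0.036] [ 0.529 -0.037  0.044] [ 0.52  -0.039  0.044]
scene [((410, 100), array([-0.021,  0.758])), ((397, 123), array([0.126, 0.668])), ((387, 116), array([0.08 , 0.644])), ((382, 125), array([0.135, 0.612])), ((351, 128), array([0.147, 0.499])), ((351, 144), array([0.238, 0.48 ])), ((360, 157), array([0.309, 0.495])), ((376, 148), array([0.264, 0.558])), ((394, 147), array([0.262, 0.619])), ((386, 173), array([0.392, 0.558])), ((339, 185), array([0.439, 0.402])), ((362, 218), array([0.58 , 0.441])), ((412, 203), array([0.528, 0.599])), ((393, 180), array([0.425, 0.571])), ((408, 137), array([0.21 , 0.682]))]
top [((128, 284), array([0.433, 0.396])), ((108, 229), array([0.573, 0.438])), ((92, 233), array([0.567, 0.478])), ((79, 227), array([0.585, 0.509])), ((72, 243), array([0.547, 0.528])), ((17, 265), array([0.508, 0.663])), ((0, 265), array([0.513, 0.704])), ((0, 278), array([0.481, 0.704])), ((33, 287), array([0.451, 0.625])), ((33, 305), array([0.408, 0.625])), ((46, 300), array([0.417, 0.594])), ((36, 283), array([0.46 , 0.618])), ((49, 280), array([0.463, 0.586])), ((61, 311), array([0.387, 0.559]))]
[[-0.894  0.447  0.   ]
 [ 0.447  0.894 -0.   ]
 [-0.    -0.    -1.   ]] 2.75
```

```bash
python3 -m jog '[[[0,0,6.6,0,0,-3.5,9.3],[0,0,6.6,0,0,-3.5,9.3],[0,0,6.6,0,0,-3.5,9.3],[0,0,6.6,0,0,-3.5,9.3],[0,0,6.6,0,0,-3.5,9.3]]]'
python3 -m jog '[[[0,0,6.6,0,0,-3.5,9.3],[0,0,6.6,0,0,-3.5,9.3],[0,0,0,0,0,0,9.3]]]'
python3 -c "
from h import *
s=robot.read_state();print(s['t'],s['q'],s['tool_pos'],R.from_rotvec(s['orientation']).as_matrix().round(3))"
```

```text
t: 3.17
tool_pos: [0.2682, 0.5364, 0.3746]
orientation: [1.568, 2.722, 0.0]
force: [-0.1, 0.4, -0.3]
opening: 0.0928
t: 3.42
tool_pos: [0.269, 0.5375, 0.4519]
orientation: [-1.872, -2.521, -0.019]
force: [0.2, -0.7, 1.0]
opening: 0.0931
3.4167 [ 1.02158988e+00  1.72320601e-01  9.80399480e-01 -1.39319113e-05
  1.97670833e+00  7.28162892e-01] [0.26895553 0.53753239 0.45189355] [[-0.289  0.957  0.006]
 [ 0.957  0.289  0.01 ]
 [ 0.008  0.009 -1.   ]]
```

```bash
python3 -m jog '[[[0,0,0,-2,0.2,0,9.3],[0,0,0,-4,0.5,0,9.3],[0,0,0,-4,0.5,0,9.3],[0,0,0,-4,0.5,0,9.3],[0,0,0,-4,0.5,0,9.3]]]'
python3 -m jog '[[[0,0,0,-4,0.5,0,9.3],[0,0,0,-4,0.5,0,9.3],[0,0,0,-4,0.5,0,9.3],[0,0,0,-4,0.5,0,9.3],[0,0,0,-4,0.5,0,9.3]]]'
python3 -m jog '[[[0,0,0,-4,0.5,2,9.3],[0,0,0,-4,0.5,3,9.3],[0,0,0,-4,0.5,3,9.3],[0,0,0,-4,0.5,3,9.3],[0,0,0,-4,0.5,3,9.3]]]'
python3 -m jog '[[[0,0,0,-2,0.3,3,9.3],[0,0,0,0,0,3,9.3],[0,0,0,0,0,3,9.3],[0,0,0,0,0,0,9.3],[0,0,0,0,0,0,9.3]]]'
python3 - <<'E'
from h import *
np.set_printoptions(precision=3,suppress=True)
s=robot.read_state();p=robot.read_camera("wrist");save(p,"w1")
print(s['t'],s['q'],s['tool_pos'],R.from_rotvec(s['orientation']).as_matrix())
for r in robot.pinpoint(p,"valve_a_mid")[:3]: print(r, atz(p,r["point"],.044))
for r in robot.masks_of(p,"valve_a_mid")[:3]: print(r["point"],r["confidence"], atz(p,r["point"],.044))
E
```

```text
t: 3.83
tool_pos: [0.3429, 0.3697, 0.4426]
orientation: [1.862, 2.53, 0.0]
force: [0.4, 0.2, 1.3]
opening: 0.0932
t: 4.25
tool_pos: [0.4261, 0.1857, 0.4429]
orientation: [1.862, 2.53, 0.001]
force: [0.6, 0.2, 0.3]
opening: 0.0929
t: 4.67
tool_pos: [0.4967, 0.03, 0.3237]
orientation: [1.863, 2.529, 0.001]
force: [1.1, -0.3, 0.2]
opening: 0.0931
t: 5.08
tool_pos: [0.5038, 0.0136, 0.2335]
orientation: [-1.861, -2.527, 0.003]
force: [0.6, -0.7, 1.2]
opening: 0.0928
5.0833 [-0.075 -0.14   1.693  0.     1.592 -0.376] [0.504 0.014 0.233] [[-0.296  0.955 -0.004]
 [ 0.955  0.296  0.   ]
 [ 0.001 -0.004 -1.   ]]
{'point': [359.3, 332.8], 'confidence': 0.84} [ 0.709 -0.173  0.044]
{'point': [237.9, 314.3], 'confidence': 0.76} [ 0.542 -0.194  0.044]
{'point': [250.8, 242.7], 'confidence': 0.31} [ 0.528 -0.088  0.044]
[236.4, 328.8] 0.85 [ 0.546 -0.217  0.044]
[361.0, 335.2] 0.6 [ 0.713 -0.176  0.044]
```

View pics/w1.png

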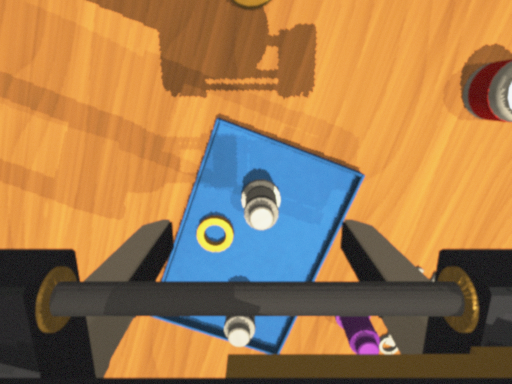

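The wrist picture shows valve b with its nipple top at about (262,214) and base at about (261,195). Valve a shows at (238,330), the ring at (215,235), and the purple decoy at (360,333).

```bash
python3 - <<'E'
from h import *
np.set_printoptions(precision=3,suppress=True)
s=robot.read_state();p=robot.read_camera("wrist")
Rm=R.from_rotvec(s['orientation']).as_matrix()
print(proj(p,[.522,-.039,.084]),proj(p,[.522,-.039,.004]))
g=cv2.cvtColor(p["img"],cv2.COLOR_RGB2HSV)
for u,z in(((262,215),.084),((261,200),.044),((238,330),.084)):
    X=atz(p,u,z);print(X, "tool shift cm",100*Rm.T@(X-s["tool_pos"]))
E
```

```text
[np.float64(254.59870202201787), np.float64(215.62654844138876)] [np.float64(254.68238272584708), np.float64(194.63860578644596)]
[ 0.53  -0.036  0.084] tool shift cm [-5.406  0.683 15.388]
[ 0.528 -0.032  0.044] tool shift cm [-4.939  0.625 19.387]
[ 0.547 -0.189  0.084] tool shift cm [-20.587  -2.24   15.4  ]
```

```bash
python3 -m jog '[[[0,0,0,-2.6,0.3,1.5,9.3],[0,0,0,-2.7,0.3,2.5,9.3],[0,0,0,0,0,3,9.3],[0,0,0,0,0,3,9.3],[0,0,0,0,0,3,9.3]]]'
python3 -m jog '[[[0,0,0,0,0,2.5,9.3],[0,0,0,0,0,2.5,9.3],[0,0,0,0,0,1.5,9.3],[0,0,0,0,0,1,9.3],[0,0,0,0,0,0,9.3]]]'
python3 - <<'E'
from h import *
s=robot.read_state();p=robot.read_camera("wrist");save(p,"w2");q=robot.read_camera("scene")
c=cv2.resize(q["img"][140:270,80:280],None,fx=3,fy=3)
w=cv2.resize(p["img"],None,fx=.39*2,fy=.39*2)
print(s['tool_pos'])
w=p["img"][:,100:400];c=cv2.resize(q["img"][150:278,90:250],(480,384))
save({"img":np.hstack([w,c])},"w2")
E
```

```text
t: 5.7
tool_pos: [0.5284, -0.0358, 0.106]
orientation: [1.862, 2.526, 0.003]
force: [1.0, -1.0, 0.2]
opening: 0.093
t: 6.12
tool_pos: [0.5261, -0.035, 0.0289]
orientation: [-1.862, -2.528, 0.001]
force: [-0.6, 0.9, -0.2]
opening: 0.0931
[ 0.52609161 -0.03496096  0.02889838]
```

View pics/w2.png

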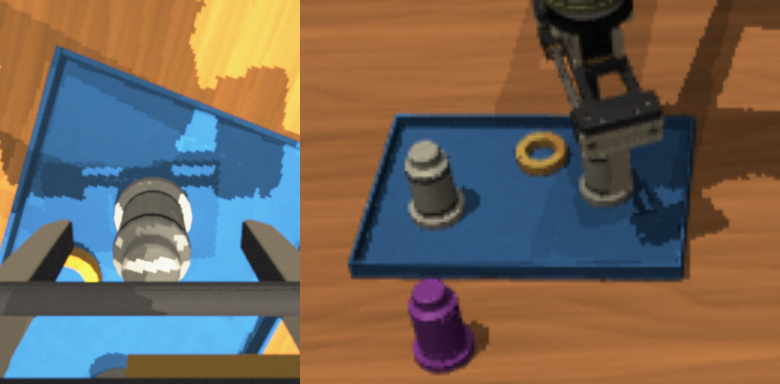

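The valve (at about 152,235 in the left crop) sits midway between the finger tips (72 and 243). I'll check the fore-aft offset along with the grip.

```bash
python3 - <<'E'
from h import *
s=robot.read_state();p=robot.read_camera("wrist");T=s["tool_pos"]
for z in(.014,.068,.084):
  for r in (0,.02,-.02): 
    x=np.array([-.292,.956]); print(z,r,np.round(proj(p,[T[0]+r*x[0],T[1]+r*x[1],z]),0)-[100,0])
E
```

```text
0.014 0 [155. 211.]
0.014 0.02 [155. 182.]
0.014 -0.02 [155. 238.]
0.068 0 [155. 247.]
0.068 0.02 [155. 210.]
0.068 -0.02 [155. 282.]
0.084 0 [155. 263.]
0.084 0.02 [155. 222.]
0.084 -0.02 [155. 301.]
```

```bash
python3 -m jog '[[[0,0,0,-0.2,0,0,5],[0,0,0,0,0,0,3.8],[0,0,0,0,0,0,3.8],[0,0,0,0,0,0,3.8],[0,0,0,0,0,0,3.8]]]' 35
python3 -m jog '[[[0,0,0,0,0,0,3],[0,0,0,0,0,0,3],[0,0,0,0,0,0,3],[0,0,0,0,0,0,3],[0,0,0,0,0,0,3]]]'
python3 -c "
from h import *
for i in range(4): robot.read_camera('top');s=robot.read_state();print(s['force'],s['tool_pos'],s['opening'],s['joint_torque'][1:3])"
```

```text
t: 6.68
tool_pos: [0.5273, -0.0372, 0.0301]
orientation: [1.864, 2.529, 0.0]
force: [0.9, -0.1, 0.5]
opening: 0.0639
t: 7.1
tool_pos: [0.5258, -0.0376, 0.0297]
orientation: [-1.862, -2.528, 0.004]
force: [-6.9, -1.9, 6.6]
opening: 0.0394
[-7.12380818 -1.9168946   5.8641482 ] [ 0.52577805 -0.0375704   0.0297002 ] 0.03952296918013602 [-47.12263942 -45.19661307]
[-6.80812832 -1.85738311  5.16050837] [ 0.52580488 -0.03758077  0.02973787] 0.039345333902059736 [-47.13285327 -45.19408107]
[-6.08068083 -1.84613969  5.03450906] [ 0.52579609 -0.03758796  0.02974242] 0.039019587210111006 [-47.13947296 -45.19315481]
[-6.86893027 -2.10036477  6.73530822] [ 0.52579013 -0.03759154  0.02972342] 0.03936238912534075 [-47.14226604 -45.19302964]
```

Gripped at 39.4 mm. Next I lift it, hold it still and weigh it.

```bash
python3 -m jog '[[[0,0,0,0,0,-1,3],[0,0,0,0,0,-2,3],[0,0,0,0,0,-3,3],[0,0,0,0,0,-3,3],[0,0,0,0,0,-3,3]]]'
python3 -m jog '[[[0,0,0,0,0,-2,3],[0,0,0,0,0,-1,3],[0,0,0,0,0,0,3],[0,0,0,0,0,0,3],[0,0,0,0,0,0,3]]]'
python3 -m jog '[[[0,0,0,0,0,0,3],[0,0,0,0,0,0,3],[0,0,0,0,0,0,3],[0,0,0,0,0,0,3],[0,0,0,0,0,0,3]]]'
python3 -c "
from h import *
f=[]
for i in range(16):
  p=robot.read_camera('scene');s=robot.read_state();f.append(np.r_[s['force'],s['joint_torque'][1:3]])
print(np.mean(f,0),np.std(f,0),s['tool_pos'],s['opening'],R.from_rotvec(s['orientation']).as_matrix()[:,2],s['wrist_torque'])
save(p,'s3')"
```

```text
t: 7.72
tool_pos: [0.526, -0.0368, 0.1502]
orientation: [-1.862, -2.527, 0.001]
force: [0.6, -1.0, -6.1]
opening: 0.0395
t: 8.13
tool_pos: [0.5258, -0.0369, 0.1773]
orientation: [-1.862, -2.526, 0.003]
force: [-0.7, 0.2, -8.6]
opening: 0.0395
t: 8.55
tool_pos: [0.527, -0.0371, 0.1795]
orientation: [-1.863, -2.529, 0.0]
force: [0.5, -0.1, -6.4]
opening: 0.0394
[  0.12065583  -0.08869075  -6.61785082 -49.43447091 -52.40779549] [0.59840282 0.4217621  0.35331331 0.0535649  0.05183576] [ 0.52715786 -0.037201    0.17982362] 0.03946594276969285 [ 1.81195322e-05 -2.18733683e-05 -1.00000000e+00] [-0.01757647  0.01347293 -0.04730476]
```

It reads 6.6 N, so this is probably the heavy one, but the other must be lifted too. I'll set this one back in its place.

```bash
python3 -m jog '[[[0,0,0,0,0,1.5,3],[0,0,0,0,0,3,3],[0,0,0,0,0,3,3],[0,0,0,0,0,3,3],[0,0,0,0,0,2,3]]]'
python3 -m jog '[[[0,0,0,0,0,1,3],[0,0,0,0,0,0.5,3],[0,0,0,0,0,0.3,3],[0,0,0,0,0,0.2,3],[0,0,0,0,0,0.2,3]]]'
python3 -m jog '[[[0,0,0,0,0,0.1,3],[0,0,0,0,0,0,3],[0,0,0,0,0,0,3]]]'
```

```text
t: 9.77
tool_pos: [0.5254, -0.0369, 0.0517]
orientation: [-1.862, -2.527, 0.002]
force: [1.3, 0.3, -7.1]
opening: 0.0396
t: 10.18
tool_pos: [0.5287, -0.0374, 0.0344]
orientation: [1.862, 2.527, 0.002]
force: [0.1, -0.3, -6.6]
opening: 0.0396
t: 10.43
tool_pos: [0.5276, -0.0373, 0.0325]
orientation: [1.863, 2.528, 0.001]
force: [0.1, 0.0, -6.5]
opening: 0.0393
```

```bash
python3 -m jog '[[[0,0,0,0,0,0.1,3],[0,0,0,0,0,0,3],[0,0,0,0,0,0.05,3],[0,0,0,0,0,0,3]]]';python3 -m jog '[[[0,0,0,0,0,0.05,3],[0,0,0,0,0,0,3],[0,0,0,0,0,0,3]]]';python3 -m jog '[[[0,0,0,0,0,0.05,3],[0,0,0,0,0,0,3],[0,0,0,0,0,0,3]]]'
```

```text
t: 10.77
tool_pos: [0.5271, -0.0372, 0.0302]
orientation: [-1.864, -2.529, 0.0]
force: [0.3, -0.2, -6.2]
opening: 0.0397
t: 11.02
tool_pos: [0.5272, -0.0372, 0.0299]
orientation: [1.864, 2.529, 0.0]
force: [0.0, -0.2, -6.4]
opening: 0.0394
t: 11.27
tool_pos: [0.5273, -0.0373, 0.0297]
orientation: [1.864, 2.529, -0.0]
force: [-3.3, -1.0, -0.3]
opening: 0.0394
```

```bash
python3 -m jog '[[[0,0,0,0,0,0,5],[0,0,0,0,0,0,6.5],[0,0,0,0,0,0,8],[0,0,0,0,0,0,9.3],[0,0,0,0,0,0,9.3]]]'
python3 -m jog '[[[0,0,0,0,0,0,9.3],[0,0,0,0,0,-1,9.3],[0,0,0,0,0,-3,9.3],[0,0,0,0,0,-4,9.3],[0,0,0,0,0,-4,9.3]]]'
python3 -m jog '[[[0,0,0,-2.6,-0.5,-1,9.3],[0,0,0,-4,-0.8,0,9.3],[0,0,0,-4,-0.8,0,9.3],[0,0,0,-3,-0.5,0,9.3],[0,0,0,-2,-0.3,0,9.3]]]'
python3 -m jog '[[[0,0,0,0,0,0,9.3],[0,0,0,0,0,0,9.3]]]'
python3 - <<'E'
from h import *
s=robot.read_state();p=robot.read_camera("wrist");q=robot.read_camera("scene");T=s["tool_pos"];print(T)
w=p["img"][:,100:400].copy();c=cv2.resize(q["img"][150:278,90:250],(480,384))
for z in(.014,.068,.084):
  u=np.round(proj(p,[T[0],T[1],z])).astype(int)-[100,0];print(z,u)
  cv2.drawMarker(w,tuple(int(v) for v in u),(255,0,0),0,8)
save({"img":np.hstack([w,c])},"w4")
E
```

```text
t: 11.68
tool_pos: [0.5276, -0.0372, 0.0297]
orientation: [1.863, 2.528, 0.001]
force: [1.1, 0.4, -0.2]
opening: 0.068
t: 12.1
tool_pos: [0.5259, -0.0369, 0.1503]
orientation: [-1.862, -2.527, 0.002]
force: [1.5, -0.8, 0.2]
opening: 0.0929
t: 12.52
tool_pos: [0.5458, -0.198, 0.1606]
orientation: [1.865, 2.526, -0.001]
force: [0.4, -0.1, 0.8]
opening: 0.0932
t: 12.68
tool_pos: [0.5455, -0.1956, 0.1598]
orientation: [-1.866, -2.527, -0.0]
force: [-0.3, 1.3, -0.8]
opening: 0.0931
[ 0.54554031 -0.19564992  0.15978989]
0.014 [156 169]
0.068 [156 182]
0.084 [156 187]
```

View pics/w4.png

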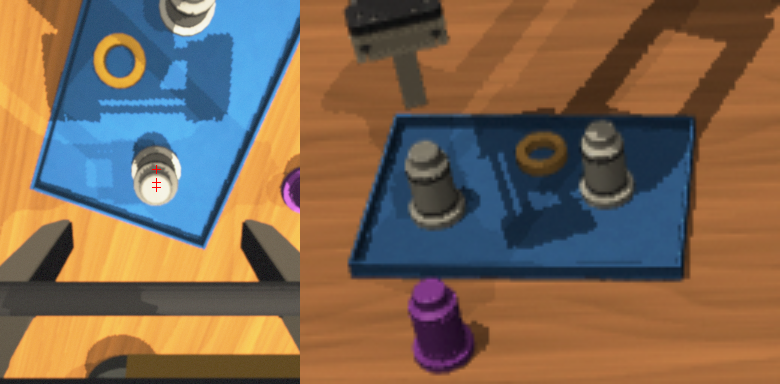

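Valve b is standing upright again, and valve a's nipple at (156,187) matches the projected tool axis. Going down to grip and weigh.

```bash
python3 -m jog '[[[0,0,0,0,0,2,9.3],[0,0,0,0,0,3,9.3],[0,0,0,0,0,3,9.3],[0,0,0,0,0,3,9.3],[0,0,0,0,0,1.5,9.3]]]'
python3 -m jog '[[[0,0,0,0,0,0.6,8],[0,0,0,0,0,0,5],[0,0,0,0,0,0,3],[0,0,0,0,0,0,3],[0,0,0,0,0,0,3]]]' 35
python3 -m jog '[[[0,0,0,0,0,0,3],[0,0,0,0,0,0,3],[0,0,0,0,0,0,3],[0,0,0,0,0,0,3],[0,0,0,0,0,0,3]]]'
```

```text
t: 13.2
tool_pos: [0.5435, -0.192, 0.0305]
orientation: [-1.858, -2.527, 0.001]
force: [0.5, 0.0, -0.8]
opening: 0.0929
t: 13.62
tool_pos: [0.5472, -0.1952, 0.0305]
orientation: [1.861, 2.527, 0.001]
force: [0.8, 0.5, 0.3]
opening: 0.0643
t: 14.03
tool_pos: [0.5454, -0.1952, 0.0287]
orientation: [-1.864, -2.529, 0.001]
force: [-4.1, -0.4, 5.3]
opening: 0.0393
```

```bash
python3 -m jog '[[[0,0,0,0,0,-1,3],[0,0,0,0,0,-2,3],[0,0,0,0,0,-3,3],[0,0,0,0,0,-3,3],[0,0,0,0,0,-3,3]]]'
python3 -m jog '[[[0,0,0,0,0,-2,3],[0,0,0,0,0,-1,3],[0,0,0,0,0,0,3],[0,0,0,0,0,0,3],[0,0,0,0,0,0,3]]]'
python3 -m jog '[[[0,0,0,0,0,0,3],[0,0,0,0,0,0,3],[0,0,0,0,0,0,3],[0,0,0,0,0,0,3],[0,0,0,0,0,0,3]]]'
python3 -c "
from h import *
f=[]
for i in range(16):
  p=robot.read_camera('scene');s=robot.read_state();f.append(np.r_[s['force'],s['joint_torque'][1:3]])
print(np.mean(f,0),np.std(f,0),s['tool_pos'],s['opening'])"
```

```text
t: 14.45
tool_pos: [0.5449, -0.1941, 0.1489]
orientation: [-1.862, -2.528, -0.0]
force: [1.0, -0.4, -4.4]
opening: 0.0389
t: 14.87
tool_pos: [0.5444, -0.1941, 0.1758]
orientation: [-1.862, -2.526, 0.001]
force: [-0.1, -0.5, -5.6]
opening: 0.0391
t: 15.28
tool_pos: [0.5455, -0.1947, 0.1779]
orientation: [-1.863, -2.529, 0.0]
force: [-0.0, -0.8, -3.4]
opening: 0.0393
[ 2.40665342e-02  2.13088441e-01 -4.46548177e+00 -5.57274194e+01
 -5.12077890e+01] [0.44607089 0.30871978 0.52195393 0.05908547 0.05227137] [ 0.54564626 -0.19478359  0.17833538] 0.039362604693925794
```

Valve a reads 4.5 N against 6.6 N for valve b, so a is the light one. Setting it back.

```bash
python3 -m jog '[[[0,0,0,0,0,1.5,3],[0,0,0,0,0,3,3],[0,0,0,0,0,3,3],[0,0,0,0,0,3,3],[0,0,0,0,0,2,3]]]'
python3 -m jog '[[[0,0,0,0,0,1,3],[0,0,0,0,0,0.5,3],[0,0,0,0,0,0.3,3],[0,0,0,0,0,0.2,3],[0,0,0,0,0,0.2,3]]]'
python3 -m jog '[[[0,0,0,0,0,0.1,3],[0,0,0,0,0,0.1,3],[0,0,0,0,0,0,3],[0,0,0,0,0,0,3]]]'
python3 -m jog '[[[0,0,0,0,0,0.05,3],[0,0,0,0,0,0,3],[0,0,0,0,0,0,3]]]'
```

```text
t: 16.5
tool_pos: [0.5441, -0.194, 0.0501]
orientation: [-1.862, -2.527, 0.001]
force: [-1.1, -0.7, -5.5]
opening: 0.0389
t: 16.92
tool_pos: [0.5471, -0.1954, 0.0331]
orientation: [1.862, 2.527, 0.001]
force: [-0.2, -0.2, -4.2]
opening: 0.0391
t: 17.25
tool_pos: [0.5459, -0.1949, 0.0297]
orientation: [1.863, 2.529, 0.0]
force: [-0.3, 0.2, -4.6]
opening: 0.039
t: 17.5
tool_pos: [0.5456, -0.1948, 0.0288]
orientation: [-1.864, -2.529, -0.0]
force: [-0.7, 0.3, -4.6]
opening: 0.0393
```

```bash
python3 -m jog '[[[0,0,0,0,0,0.05,3],[0,0,0,0,0,0,3],[0,0,0,0,0,0,3]]]'; python3 -m jog '[[[0,0,0,0,0,0.05,3],[0,0,0,0,0,0,3],[0,0,0,0,0,0,3]]]'
```

```text
t: 17.75
tool_pos: [0.5457, -0.1949, 0.0287]
orientation: [1.864, 2.529, -0.0]
force: [-2.2, 0.6, 1.0]
opening: 0.0394
t: 18.0
tool_pos: [0.5458, -0.1951, 0.0287]
orientation: [1.863, 2.529, -0.0]
force: [-4.5, 1.3, 5.9]
opening: 0.0394
```

```bash
python3 -m jog '[[[0,0,0,0,0,0,5],[0,0,0,0,0,0,6.5],[0,0,0,0,0,0,8],[0,0,0,0,0,0,9.3],[0,0,0,0,0,0,9.3]]]'
python3 -m jog '[[[0,0,0,0,0,0,9.3],[0,0,0,0,0,-1,9.3],[0,0,0,0,0,-3,9.3],[0,0,0,0,0,-4,9.3],[0,0,0,0,0,-4,9.3]]]'
python3 -m jog '[[[0,0,0,2.6,0.5,-1,9.3],[0,0,0,4,0.7,0,9.3],[0,0,0,4,0.7,0,9.3],[0,0,0,3,0.6,0,9.3],[0,0,0,2,0.3,0,9.3]]]'
python3 -m jog '[[[0,0,0,0,0,0,9.3],[0,0,0,0,0,0,9.3]]]'
python3 - <<'E'
from h import *
s=robot.read_state();p=robot.read_camera("wrist");q=robot.read_camera("scene");T=s["tool_pos"];print(T)
w=p["img"][:,100:400].copy();c=cv2.resize(q["img"][150:278,90:250],(480,384))
for z in(.014,.068,.084):
  u=np.round(proj(p,[T[0],T[1],z])).astype(int)-[100,0];print(z,u)
  cv2.drawMarker(w,tuple(int(v) for v in u),(255,0,0),0,8)
save({"img":np.hstack([w,c])},"w5")
E
```

```text
t: 18.42
tool_pos: [0.5459, -0.1948, 0.0279]
orientation: [1.863, 2.529, 0.0]
force: [-0.3, -0.1, -0.3]
opening: 0.068
t: 18.83
tool_pos: [0.5445, -0.1942, 0.1487]
orientation: [-1.862, -2.527, 0.001]
force: [1.0, -0.7, 1.6]
opening: 0.0927
t: 19.25
tool_pos: [0.5259, -0.0347, 0.159]
orientation: [1.862, 2.53, 0.002]
force: [-0.2, 0.3, 0.5]
opening: 0.0934
t: 19.42
tool_pos: [0.5264, -0.0366, 0.1587]
orientation: [1.86, 2.53, 0.001]
force: [-0.8, -1.3, -0.4]
opening: 0.093
[ 0.52637001 -0.03664917  0.15870139]
0.014 [156 169]
0.068 [156 183]
0.084 [156 188]
```

View pics/w5.png

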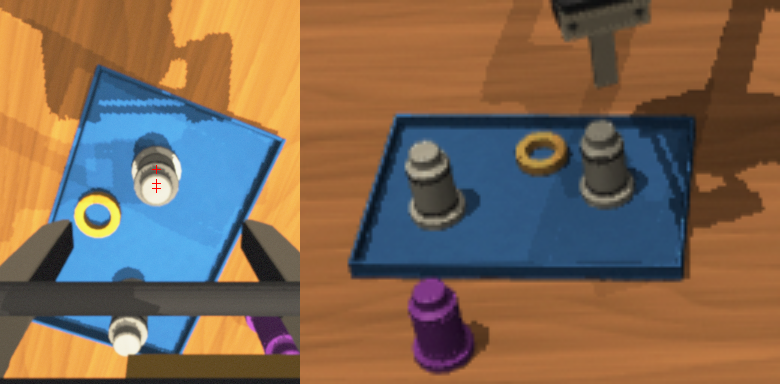

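Both valves are upright, and the tool axis markers fall on valve b's nipple at (156,187). Gripping b.

```bash
python3 -m jog '[[[0,0,0,0,0,2,9.3],[0,0,0,0,0,3,9.3],[0,0,0,0,0,3,9.3],[0,0,0,0,0,3,9.3],[0,0,0,0,0,1.5,9.3]]]'
python3 -m jog '[[[0,0,0,0,0,0.4,8],[0,0,0,0,0,0,5],[0,0,0,0,0,0,3],[0,0,0,0,0,0,3],[0,0,0,0,0,0,3]]]' 40
python3 -m jog '[[[0,0,0,0,0,0,3],[0,0,0,0,0,0,3],[0,0,0,0,0,0,3],[0,0,0,0,0,0,3],[0,0,0,0,0,0,3]]]'
python3 -m jog '[[[0,0,0,0,0,-1,3],[0,0,0,0,0,-2,3],[0,0,0,0,0,-3,3],[0,0,0,0,0,-3,3],[0,0,0,0,0,-3,3]]]'
python3 -m jog '[[[0,0,0,0,0,-3,3],[0,0,0,0,0,-2,3],[0,0,0,0,0,-1,3],[0,0,0,0,0,0,3],[0,0,0,0,0,0,3]]]'
python3 -c "
from h import *
np.set_printoptions(precision=4,suppress=True)
P={c:robot.read_camera(c) for c in('scene','top')}
U={(c,n):best(c,n,4) for c in P for n in('lens','stand')}
l,s=[tri([ray(P[c],U[c,n]) for c in P]) for n in('lens','stand')];d=(l-s)[:2];print(U,l,s,d/np.hypot(*d))
s=robot.read_state();print(s['tool_pos'],s['force'],R.from_rotvec(s['orientation']).as_matrix())"
```

```text
t: 19.93
tool_pos: [0.5239, -0.0387, 0.0289]
orientation: [-1.864, -2.524, 0.004]
force: [0.1, 0.6, -0.8]
opening: 0.0925
t: 20.35
tool_pos: [0.5278, -0.038, 0.0307]
orientation: [1.862, 2.527, 0.002]
force: [-0.5, -0.1, 0.2]
opening: 0.0643
t: 20.77
tool_pos: [0.5262, -0.0376, 0.0292]
orientation: [1.863, 2.529, -0.0]
force: [-3.0, -0.9, 5.0]
opening: 0.0396
t: 21.18
tool_pos: [0.5248, -0.0371, 0.1491]
orientation: [-1.862, -2.527, 0.002]
force: [1.2, 0.9, -6.9]
opening: 0.0392
t: 21.6
tool_pos: [0.5258, -0.0374, 0.2078]
orientation: [-1.863, -2.528, 0.001]
force: [0.5, 0.1, -7.4]
opening: 0.0393
{('scene', 'lens'): array([351.85, 140.7 ]), ('scene', 'stand'): array([364.5, 198.4]), ('top', 'lens'): array([ 99.4 , 245.55]), ('top', 'stand'): array([ 98.5 , 264.05])} [0.5071 0.3956 0.2315] [0.4898 0.4694 0.0027] [ 0.2277 -0.9737]
[ 0.5262 -0.0375  0.2088] [-0.9064 -0.3869 -6.2074] [[-0.2961  0.9551 -0.    ]
 [ 0.9551  0.2961  0.    ]
 [ 0.     -0.     -1.    ]]
```

```bash
python3 -m jog '[[[0,0,0,1.5,0.7,0,3],[0,0,0,3,1.5,0,3],[0,0,0,3,1.5,0,3],[0,0,0,3,1.5,0,3],[0,0,0,3,1.5,0,3]]]'
python3 -m jog '[[[0,0,0,3,1.5,0,3],[0,0,0,3,1.5,0,3],[0,0,0,1.5,1,0,3],[0,0,0,1,0.3,0,3],[0,0,0,0,0,0,3]]]'
python3 - <<'E'
from h import *
np.set_printoptions(precision=4,suppress=True)
s=robot.read_state();p=robot.read_camera("wrist");print(s['tool_pos'],s['force'],np.array(p["extrinsics"]),p["fx"])
r=robot.pinpoint(p,"lens");print(r)
q=robot.read_camera("scene");t=robot.read_camera("top")
a=cv2.resize(q["img"][110:180,305:405],(400,280),interpolation=2);b=cv2.resize(t["img"][205:315,20:177],(400,280),interpolation=2)
c=cv2.resize(p["img"],(400,300))
o=np.zeros((580,800,3),np.uint8);o[:280,:400]=a;o[:280,400:]=b;o[280:,:400]=c;save({"img":o},"c6")
E
```

```text
t: 23.82
tool_pos: [0.5503, 0.1127, 0.2089]
orientation: [1.864, 2.528, 0.0]
force: [0.6, -0.7, -6.6]
opening: 0.0396
t: 24.23
tool_pos: [0.5657, 0.2074, 0.2084]
orientation: [-1.86, -2.531, 0.0]
force: [0.3, 0.0, -5.7]
opening: 0.0392
[0.5657 0.2074 0.2084] [ 0.2894  0.0488 -5.7438] [[ 0.9546 -0.2872 -0.0793  0.5445]
 [ 0.2979  0.9206  0.2525  0.2776]
 [ 0.0005 -0.2647  0.9643  0.3952]
 [ 0.      0.      0.      1.    ]] 324.42413614616504
[]
```

View pics/c6.png

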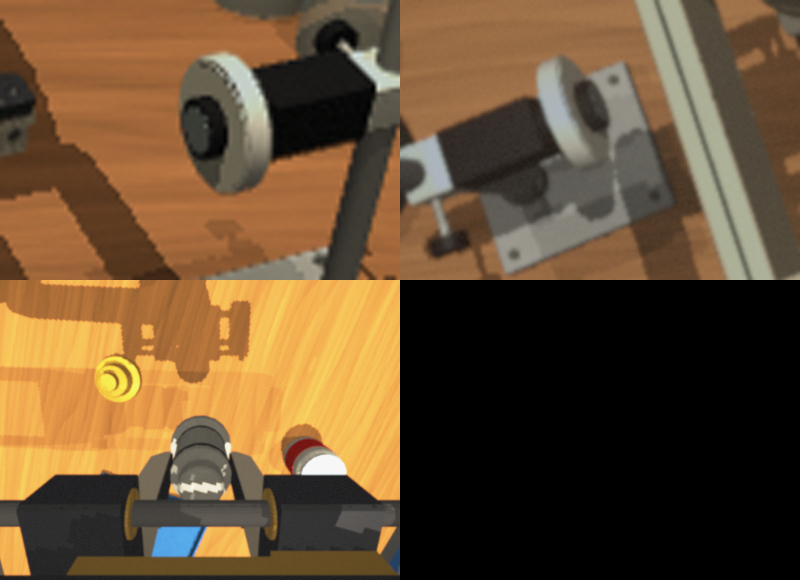

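The scene crop puts the glass centre at about (354.3,141.8) in full-picture pixels, and the top crop puts it at about (97.3,245.5). I'll overlay a model of the lens and ring to check.

```bash
python3 - <<'E'
from h import *
np.set_printoptions(precision=4,suppress=True)
q=robot.read_camera("scene");t=robot.read_camera("top")
r=[ray(q,(354.3,141.8)),ray(t,(97.3,245.5))];l=tri(r);print(l,[np.linalg.norm(np.cross(d,l-o)) for o,d in r])
a=np.radians(16.5);v=np.array([np.sin(a),-np.cos(a),0]);w=np.array([np.cos(a),np.sin(a),0]);z=np.array([0,0,1.])
o=[]
for p,(x0,y0,x1,y1) in((q,(320,105,400,177)),(t,(50,205,135,281))):
    s=5 if p is q else 4.7
    im=cv2.resize(p["img"][y0:y1,x0:x1],(400,360),interpolation=cv2.INTER_CUBIC)
    for c,rad,col in((l,.021,(255,0,0)),(l-.012*v,.046,(0,255,0)),(l-.145*v,.004,(255,255,0))):
        pts=np.array([proj(p,c+rad*(np.cos(k)*w+np.sin(k)*z)) for k in np.linspace(0,6.28,60)])
        cv2.polylines(im,[(((pts-[x0,y0]+.5)*[400/(x1-x0),360/(y1-y0)])).astype(int)],True,col,1)
    o.append(im)
save({"img":np.hstack(o)},"c7")
E
```

```text
[0.5081 0.4016 0.2283] [np.float64(0.0015156603866220684), np.float64(0.001515660386622152)]
```

View pics/c7.png

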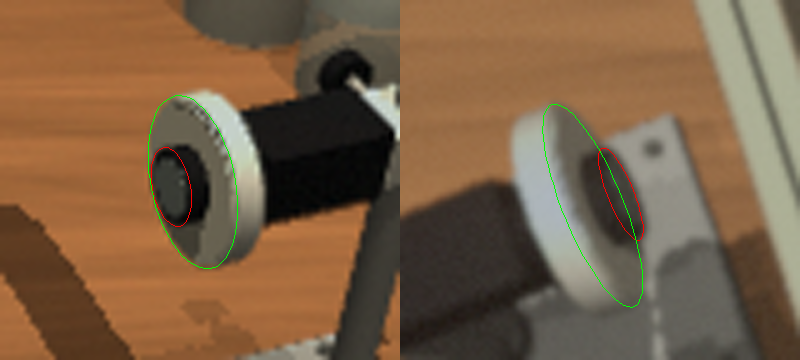

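```bash
python3 -m jog '[[[0,0,0,1,0,-0.2,3],[0,0,0,1.5,0.1,-0.2,3],[0,0,0,1.5,0.1,-0.1,3],[0,0,0,1,0,0,3],[0,0,0,0.3,0,0,3]]]'
python3 -m jog '[[[0,0,0,0,0,0,3],[0,0,0,0,0,0,3],[0,0,0,0,0,0,3],[0,0,0,0,0,0,3]]]'
python3 - <<'E'
from h import *
np.set_printoptions(precision=4,suppress=True)
s=robot.read_state();q=robot.read_camera("scene");t=robot.read_camera("top");print(s['tool_pos'],s['force'],R.from_rotvec(s['orientation']).as_matrix()[:,2])
T=s['tool_pos'];l=np.array([.509,.402,.228]);
for z in(-.026,.0145,.054): print(z,np.round(proj(q,T+[0,0,z])),np.round(proj(t,T+[0,0,z])))
a=cv2.resize(q["img"][90:240,240:440],(480,360));im=t["img"][180:300,60:200];b=cv2.resize(im,(320,274))
a=a.copy()
for z in(-.026,.0145,.054):
  u=(np.array(proj(q,T+[0,0,z]))-[240,90])*2.4; cv2.drawMarker(a,tuple(int(v) for v in u),(255,0,0),0,8)
o=np.zeros((360,800,3),np.uint8);o[:,:480]=a;o[:274,480:]=b;save({"img":o},"c8")
for c,p in(("s",q),("t",t)):
  print([(r["point"],r["confidence"]) for r in robot.pinpoint(p,"valve_b_mid")])
E
```

```text
t: 24.95
tool_pos: [0.5514, 0.2593, 0.2141]
orientation: [-1.86, -2.531, -0.001]
force: [0.3, -0.1, -5.7]
opening: 0.0396
t: 25.28
tool_pos: [0.5524, 0.256, 0.2137]
orientation: [1.864, 2.529, -0.001]
force: [0.5, -0.4, -6.4]
opening: 0.0393
[0.5524 0.256  0.2137] [ 0.4905 -0.364  -6.4015] [-0.0002 -0.0003 -1.    ]
-0.026 [299. 167.] [171. 219.]
0.0145 [300. 154.] [168. 216.]
0.054 [301. 142.] [164. 213.]
[([300.4, 151.9], 0.82)]
[]
```

View pics/c8.png

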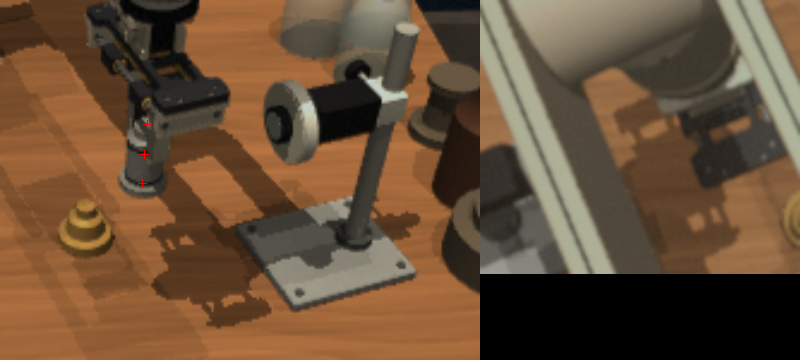

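The picture shows the valve upright in the gripper at about (143,155) in the crop, level with and facing the lens. The predicted marks lie on its axis and the pinpoint agrees to about 2 px. Handing in.

```bash
python3 -m jog '[[[0,0,0,0,0,0,3],[0,0,0,0,0,0,3],[0,0,0,0,0,0,3],[0,0,0,0,0,0,3],[0,0,0,0,0,0,3]]]'; python3 -c "
from plant import robot
s=robot.read_state();print(s['tool_pos'],abs(s['dq']).max());robot.close_job()"
```

```text
t: 25.9
tool_pos: [0.5523, 0.2565, 0.2138]
orientation: [1.864, 2.529, 0.0]
force: [1.1, -0.4, -5.4]
opening: 0.0393
[0.55233026 0.25645693 0.21382656] 0.001301636730154449
the job is handed in; nothing more can be done
```

I lifted and weighed both cartridges, stood the lighter one back in the tray, and handed in at 25.9 s while holding the heavier one in front of the camera.

- **Weighing:** the one towards the tray's +y end (b) read 6.6 N and the other (a) read 4.5 N, so b is the heavy one. Both were set down until the wrist force showed contact, then released. A picture afterwards showed both standing upright.
- **Final pose:** b is upright in the gripper with its centre at about (0.552, 0.256, 0.228). From my estimate of the lens at (0.509, 0.402, 0.228), that is about 15.2 cm from the glass, with sideways and height offsets near zero. The arm was still, with joint speeds of about 0.001 rad/s.
- **Uncertainty:** my lens estimates from the two cameras differed by up to about 6 mm. The top-view overlay of the ring light was off by 1–2 pixels (about 3 mm). In the last top picture the network did not find the cartridge because the arm hid it, but in the scene picture it agreed to about 2 pixels.

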